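# Add a ballast plate to the box and latch its lid

## Task

Lay the loose steel ballast plate flat and square on top of the pile of like plates in the sloping ballast box: nobody knows how high the pile is, so feel for its top before you let go, and neither drop the plate nor ram it. Then swing the lid fully shut, and after that turn its wing knob a quarter turn clockwise, to its stop, so that the hidden tongue swings behind the front frame edge. Leave the mug, the wrench and the brass fitting where they are.

Things in the scene. Friction and masses are not known exactly. Their poses are not given: they have to be found in the camera images.
- plate: Loose flat steel ballast plate, 100 x 60 x 10 mm, about 0.46 kg, lying on the bench to the left or the right of the box. Origin at its centre, 5 mm above its underside; x along its 100 mm length, y along its 60 mm width, z its face normal. A half turn about z changes nothing.
- box: Open-topped grey steel box, fixed on a stand, its mouth leaning 28 degrees towards the robot. Origin: centre of the outside of its floor; x up the slope, away from the robot; z normal to the floor, out of the mouth; y completes the right-handed frame. Outside 150 (x) x 156 (y) x 70 mm (z), walls and floor 4 mm. A 4 mm lip (the front frame edge) at the mouth reaches inward to x = -56 mm.
- pile_foot (a point): Centre of the foot of the pile, on the box's inner floor, 4 mm above the box's origin and 5 mm up the slope; axes as the box's. The fixed pile is of 100 x 60 mm plates, long side along x; its flat top lies 18 to 38 mm above this point along z (differs each time, not measured). Beside each long side are 44 mm of free room; 8 mm below its lower end a fence, 50 mm tall, keeps plates from sliding off. The new plate must lie within 15 mm of the pile's centre in x and y.
- lid_hinge (a point): Point on the hinge axis of the lid, at the middle of the box's rear (upper) top edge, 75 mm up the slope and 72 mm above the box's origin. Its axes are the box's; the hinge axis is y.
- lid (a joint): Aluminium lid, a 150 (along the slope) x 156 x 4 mm sheet hinged at the box's rear edge. In rad: 0 shut, 1.57 square to the mouth; starts open at 1.65 to 1.95. Stiff hinge: it stays where it is left and takes about 2 to 6 N at its free edge all the way to shut. It can be pushed shut on its outer face (the rear one when open), beside the knob.
- knob (a joint): Black wing knob on the lid's outer face. In rad: 0 to 0.35 at the start (wings across the box, along its y, at 0); grows clockwise seen from outside, to the stop at 1.57 (wings along the slope), where the tongue under the lid is behind the front frame edge; above 1.3 is latched. It turns with about 0.08 N m and stays where it is left.
- knob_grip (a point): Centre of the knob's wing bar, on the knob's axis, midway across the lid, 110 mm from its hinged edge. The bar is 52 mm long, 10 mm thick and 22 mm tall; its top is 11 mm above this point, the lid's outer face 16 mm below. Axes: z along the knob's axis, out of the lid's outer face; y along the bar; x across its thickness.
- mug_center (a point): White mug, 80 mm across, 95 mm tall, standing on the bench; point at its centre. Leave alone.
- wrench: Steel wrench lying on the bench to the right of the box, towards the back. Leave alone.
- fitting: Brass fitting, 32 mm across, 45 mm tall, standing on the bench to the left of the box, towards the back. Leave alone.
Things that resemble listed ones, but are neither listed nor needed, are in the scene too. Leave any red look-alike of the plate alone.

How it is judged:
By the outcome, as a careful person would: the job done as asked, in the order asked, and still so for the second after the job is handed in, with the robot touching nothing.
It also fails if it takes over 72 s, if anything falls off the work surface, if the arm or the gripper's body presses on something with over 40 N, if the wrist force passes 120 N, or if a joint passes its speed limit or range.

## Robot

A 6-joint arm with a two-finger parallel gripper is mounted at the origin on the work surface. World frame = base frame: x ahead of the robot, y to its left, z up, the work surface at z = 0. Lengths are in mm, angles in degrees, forces in N, time in s.
With the tool pointing down it reaches from about 300 to 875 mm from the base axis. Payload 6.4 kg.
Tool frame: the origin (TCP) lies between the finger pads; the fingertips stand ahead of it and the grasp point (between the pads) lies 3 mm ahead of it (env.tip_extent is the z of the fingertips in the tool frame, in mm); z points along the fingers, y is the line along which they close (so a half turn about z gives the same grasp; the last joint's range is limited). The gripper opens to 85 mm and grips with 20 to 120 N. Pads are 22 mm wide; open, the fingers measure 114 mm over their backs; the gripper's body (76 mm by 85 mm) begins 54 mm behind the grasp point. The pads swing forward as they close: fully open they stand 13 mm farther back than shut.
Start: joints at [-86.247, 10.359, 92.074, -0, 77.567, -11.82], TCP at [154.384, -553.902, 253.288] pointing down, gripper open.
Joint ranges: [-171.53, 171.53], [-51.25, 118.39], [17.06, 147.69], [-65.23, 245.23], [0, 150.52], [-178.68, 178.68]. Speed limits (degrees/s): [147.25, 147.25, 172.46, 180, 180, 180].

## Interface

Orientations are given as [roll, pitch, yaw] about the fixed x, y, z axes, in that order (R = Rz(yaw) Ry(pitch) Rx(roll)).
In Python, from cell import env gives the robot as it stands. The module is installed in compiled form; this text tells all that it offers.
- The arm moves only by the shell command python3 -m crank 'ROWS' [FORCE]. ROWS is JSON, a list that holds one entry, the list of rows, each a list of 5 numbers: the closure in counts, from 0 (fully open) to 255 (shut), then the shift along the tool's x, y, z in mm, then the turn about the tool's z in rad. A call has 1 to 20 rows; each row is the pose to reach, as a shift and turn from the pose commanded when the call began, along the tool's axes at that moment; what a row does not reach only later rows make up. A row lasts 1/12 s, in which the tool goes at most 41.7 mm and 7.16 degrees, less where a joint would pass 70% of its speed; a pose out of reach is approached as far as the arm can. A call with a gripper value outside its range is refused whole. The fingers move at their own pace and stop on an object; FORCE is the grip in N (left out, the last holds). Time passes only in rows, so rows that repeat a pose let the fingers close. It gives the time, the measured TCP pose, the force, the opening and the grip force at its end, in the units of the state.
- env.state(): the state, without advancing time (a new reading comes with each control period).
- env.snapshot(name): name is "scene" or "side" or "wrist"; returns the picture (400x640x3 uint8, red, green, blue); there is no depth.
- env.camera_params(name): a dict with "mtx" (3x3 intrinsics, pixels), "cam_to_world" (4x4, takes a point from camera to world coordinates). Camera axes: x right, y up, looking along -z (the intrinsics and any distortion apply to the point x, -y, -z); pixel columns grow to the right and rows downward; lengths in mm; the calibration is good to about 2 mm. A picture is of the moment at which its call begins: read the wrist's pose just before it. camera_params takes no time and is no camera call; for the wrist camera it gives the pose at the moment of the call.
- env.job_done(): hands the job in; it is judged then, once.
The state is a dict: "time": time; "joints": joint angles; "dq": joint speeds; "joint_torque": joint torques, N m; "position": TCP position; "tcp_rot": TCP orientation; "force": force on the tool from outside, world axes, zero at the start; "wrist_torque": the same for the moment, N m; "grip_width": finger opening in mm; "gripper_force": force on a finger pad.
Only numpy, scipy, OpenCV 4.12 (cv2) and the standard library are available. Lean on these libraries where they do the work, as an engineer would, in place of code of your own. Each camera call takes 0.05 s, during which the arm holds its last target. There are 200 camera calls.

## Working session

There is one attempt and no reset: what is moved stays moved. The work goes in short steps, Python scripts to look and compute and a shell command to move; the robot and the scene stay as the last step left them, time stands still between calls to the robot, and variables do not carry over. Pictures are saved under pics/ and viewed, at most 10 in all, crops included, and the job is handed in when it is done.

```bash
ls; mkdir -p pics
python3 - <<'E'
from cell import env
import cv2,numpy as np
for n in ("scene","side"):
    im=env.snapshot(n); cv2.imwrite(f"pics/{n}0.png",cv2.resize(im[...,::-1],(800,500)))
    p=env.camera_params(n); print(n,{k:np.round(v,3).tolist() for k,v in p.items() if k!='x'})
print(env.state(), env.tip_extent)
p=env.camera_params("wrist"); print({k:np.round(v,3).tolist() for k,v in p.items()})
E
```

```text
pics
scene {'mtx': [[474.421, 0.0, 324.937], [0.0, 474.421, 196.715], [0.0, 0.0, 1.0]], 'cam_to_world': [[-0.665, -0.653, 0.363, 968.993], [0.747, -0.574, 0.335, 385.276], [-0.01, 0.494, 0.869, 1275.094], [0.0, 0.0, 0.0, 1.0]]}
side {'mtx': [[407.355, 0.0, 317.804], [0.0, 407.355, 208.17], [0.0, 0.0, 1.0]], 'cam_to_world': [[-0.998, 0.04, -0.052, 431.798], [-0.065, -0.725, 0.686, 601.502], [-0.01, 0.688, 0.726, 805.228], [0.0, 0.0, 0.0, 1.0]]}
{'time': 0.1, 'joints': array([-8.62442142e+01,  1.03978086e+01,  9.21244077e+01,  2.31149001e-03,
        7.75690078e+01, -1.18201647e+01]), 'dq': array([-0.02890023, -0.10401463, -0.22522547, -0.05966832,  0.00679979,
        0.00465796]), 'joint_torque': array([ 9.64046994e-04, -4.45873868e+01, -3.52237666e+01, -2.02145488e-04,
        4.13591260e-03,  2.17398605e-05]), 'position': array([ 154.3939656 , -553.41256931,  252.48535231]), 'tcp_rot': array([-1.79911172e+02, -2.08950708e-02,  1.55754350e+01]), 'force': array([-0.18656857, -0.49209531, -0.25939855]), 'wrist_torque': array([-0.08245916,  0.00383965, -0.02822441]), 'gripper_force': 0.0, 'grip_width': 85.37074321695863} 22.0
{'mtx': [[299.689, 0.0, 310.745], [0.0, 299.689, 198.738], [0.0, 0.0, 1.0]], 'cam_to_world': [[0.268, 0.929, 0.255, 218.883], [-0.964, 0.259, 0.07, -533.624], [-0.001, -0.264, 0.964, 372.938], [0.0, 0.0, 0.0, 1.0]]}
```

View pics/scene0.png

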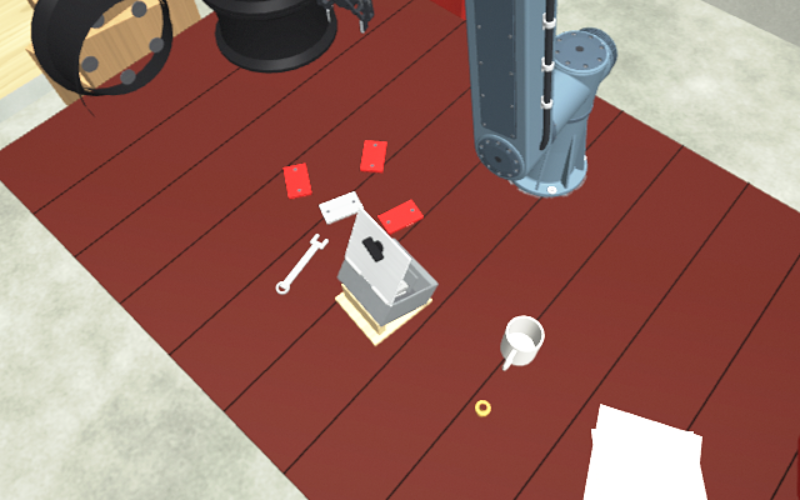

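View pics/side0.png

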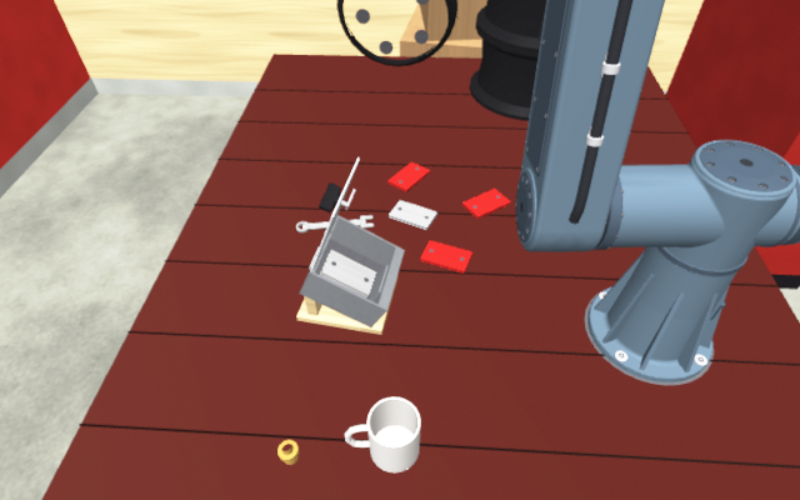

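The scene view shows the grey plate at about (340,208) and the box at about (388,265), with the lid leaning. The side view shows the plate at (413,214) and the box at (350,270). The red plates are look-alikes. Next I'll enlarge both views.

Run:
```python
import cv2,numpy as np
from cell import env
a=env.snapshot("scene")[140:290,255:355,::-1]; b=env.snapshot("side")[120:270,235:335,::-1]
im=np.hstack([cv2.resize(x,None,fx=4,fy=4,interpolation=cv2.INTER_CUBIC) for x in (a,b)])
cv2.imwrite("pics/crop1.png",im)
```

```text
(no output)
```

View pics/crop1.png

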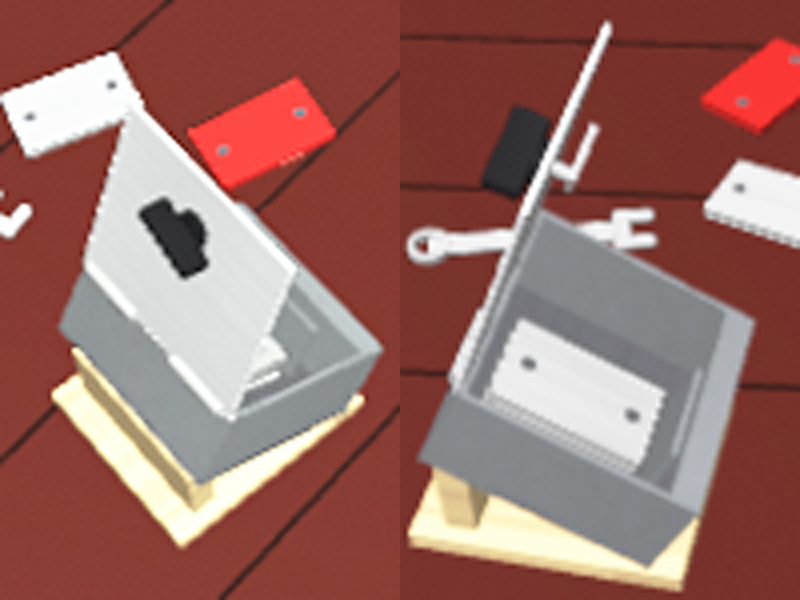

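Features I can read at 4x, scene half: plate corners (0,98), (115,52), (145,105), (35,157); lid free corners (130,108), (297,270); box corners (382,350), (205,482), (62,328). Side half: box corners (698,515), (755,322), (460,390), (648,567), (420,460) and lid tip (607,22). I'll fit the poses to these.

```bash
cat > h.py <<'E'
import numpy as np
from cell import env
from scipy.optimize import least_squares
from scipy.spatial.transform import Rotation as R
def proj(n,P,cp=None):
    c=cp or env.camera_params(n); T=np.linalg.inv(c["cam_to_world"]); q=np.atleast_2d(P)@T[:3,:3].T+T[:3,3]
    q=q*[1,-1,-1]; u=q@c["mtx"].T; return u[:,:2]/u[:,2:]
def ray(n,uv,z,cp=None):
    c=cp or env.camera_params(n); d=np.linalg.inv(c["mtx"])@[uv[0],uv[1],1]*[1,-1,-1]
    M=c["cam_to_world"]; d=M[:3,:3]@d; o=M[:3,3]; return o+d*(z-o[2])/d[2]
def boxT(p): # p: x y z yaw(rad) -> fn box->world
    r=R.from_euler('z',p[3])*R.from_euler('y',-28,degrees=True)
    return lambda P: r.apply(np.atleast_2d(P))+p[:3]
def lidpt(th,d,y,h=0): return [75-d*np.cos(th)+h*np.sin(th)*1, y, 72+d*np.sin(th)+h*np.cos(th)]
E
python3 - <<'E'
from h import *
sc={(-75,78,70):(382,350),(75,78,0):(205,482),(75,-78,0):(62,328),'R':(130,108),'L':(297,270),(75,78,70):(232,415)}
sd={(-75,78,70):(698,515),(-75,-78,70):(755,322),(75,78,70):(460,390),(-75,78,0):(648,567),(75,78,0):(420,460),'R':(607,22)}
cs={n:env.camera_params(n) for n in("scene","side")}
def res(p,full=False):
    out=[];f=boxT(p)
    for n,D,o in(("scene",sc,(255,140)),("side",sd,(135,120))):
        for k,v in D.items():
            P=k if not isinstance(k,str) else lidpt(p[4],150,-78 if k=='R' else 78)
            out.append(proj(n,f(P),cs[n])[0]-(np.array(v)/4+o))
    return np.ravel(out)
s=least_squares(res,[550,0,60,0,1.8],loss='soft_l1'); print(np.round(s.x,3),np.round(s.fun.reshape(-1,2),1).tolist())
for y in s.x[3:4]: print(np.degrees(y))
pl=[(0,98),(115,52),(145,105),(35,157)]
q=np.array([ray("scene",np.array(v)/4+(255,140),10) for v in pl]);print(q.round(),q.mean(0))
pl=[(400,200),(438,212),(430,228),(389,213)]
q=np.array([ray("side",np.array(v)*.8,10) for v in pl]);print(q.round(),q.mean(0))
E
```

```text
[ 5.8004e+02 -4.8484e+01  5.3067e+01 -1.4200e-01  1.7180e+00] [[0.4, -1.1], [-1.5, 0.6], [-0.8, -0.6], [0.2, -2.5], [-0.8, -0.8], [0.6, 0.6], [0.6, 0.2], [-0.0, -0.2], [-0.4, 1.8], [0.1, 1.1], [-0.6, 0.3], [-0.1, -0.2]]
-8.145974118963455
[[ 500. -348.   10.]
 [ 407. -310.   10.]
 [ 428. -257.   10.]
 [ 520. -288.   10.]] [ 463.77985046 -300.88740029   10.        ]
[[ 495. -351.   10.]
 [ 403. -311.   10.]
 [ 421. -255.   10.]
 [ 518. -302.   10.]] [ 459.33120423 -304.74104246   10.        ]
```

```bash
cat >> h.py <<'E'
BOX=[580,-48.5,53,-0.142]
def rel(P,yaw=None,st=None):
    "shift in tool axes + turn (rad) from the present pose to world TCP P and yaw (deg)"
    s=st or env.state(); r=R.from_euler('xyz',s["tcp_rot"],degrees=True)
    d=r.inv().apply(np.array(P)-s["position"]); t=0 if yaw is None else -np.radians((yaw-s["tcp_rot"][2]+180)%360-180)
    return d.round(1).tolist(), round(float(t),3)
E
python3 - <<'E'
from h import *
f=boxT(BOX)
for th in(1.718,1.93): print(th,f([lidpt(th,150,y) for y in(-78,45,78)]).round())
print("hinge",f([75,0,72]).round(),"mouth front",f([-75,0,70]).round())
p=f(lidpt(1.718,150,45))[0]; u=f([1,0,0])[0]-f([0,0,0])[0]; u[2]=0;u/=np.linalg.norm(u)
T=p-u*50; T[2]+=2; print(T,rel(T,172)); print(rel(T+[0,0,60],172))
E
```

```text
1.718 [[ 551. -123.  293.]
 [ 569.   -1.  293.]
 [ 573.   31.  293.]]
1.93 [[ 582. -128.  301.]
 [ 599.   -6.  301.]
 [ 604.   27.  301.]]
hinge [[612. -53. 152.]] mouth front [[482. -34.  80.]]
[519.23671617   5.64438544 295.12117689] ([501.6, -440.8, -41.8], -2.73)
([501.6, -440.9, -101.8], -2.73)
```

```bash
R='[255,501,-441,-100,-2.73]'; python3 -m crank '[[[255,501,-441,-100,-2.73],[255,501,-441,-100,-2.73],[255,501,-441,-100,-2.73],[255,501,-441,-100,-2.73],[255,501,-441,-100,-2.73],[255,501,-441,-100,-2.73],[255,501,-441,-100,-2.73],[255,501,-441,-100,-2.73],[255,501,-441,-100,-2.73],[255,501,-441,-100,-2.73],[255,501,-441,-100,-2.73],[255,501,-441,-100,-2.73],[255,501,-441,-100,-2.73],[255,501,-441,-100,-2.73],[255,501,-441,-100,-2.73],[255,501,-441,-100,-2.73],[255,501,-441,-100,-2.73],[255,501,-441,-100,-2.73],[255,501,-441,-100,-2.73],[255,501,-441,-100,-2.73]]]' 20; python3 -c "
from h import *
print(rel([519,6,296],172))"
```

```text
time: 1.87
position: [518.6, 6.1, 353.0]
tcp_rot: [-180.0, -0.0, 159.2]
force: [0.3, -0.2, 0.6]
grip_width: 0.1
gripper_force: 0.0
([-0.4, 0.0, 57.0], -0.223)
```

```bash
python3 -m crank '[[[255,0,0,0,-0.223],[255,0,0,20,-0.223],[255,0,0,40,-0.223],[255,0,0,57,-0.223],[255,0,0,57,-0.223],[255,0,0,57,-0.223]]]'; python3 -c "
from h import *
import cv2
c=env.camera_params('wrist'); im=env.snapshot('wrist'); cv2.imwrite('pics/w1.png',cv2.resize(im[...,::-1],(800,500)))
np.save('w1.npy',np.r_[c['cam_to_world'].ravel()])
# predicted px for key points, in 800 scale
f=boxT(BOX); print((proj('wrist',f([lidpt(1.718,150,78),lidpt(1.718,150,-78),(71,74,70),(71,-74,70),(-75,78,70),(-75,-78,70)]),c)*1.25).round())
"
```

```text
time: 2.37
position: [518.0, 5.5, 295.6]
tcp_rot: [180.0, -0.1, 171.6]
force: [0.3, -0.8, 0.2]
grip_width: 0.1
gripper_force: 0.0
[[468. 452.]
 [ 78. 454.]
 [423. 359.]
 [240. 360.]
 [423. 189.]
 [249. 190.]]
```

View pics/w1.png

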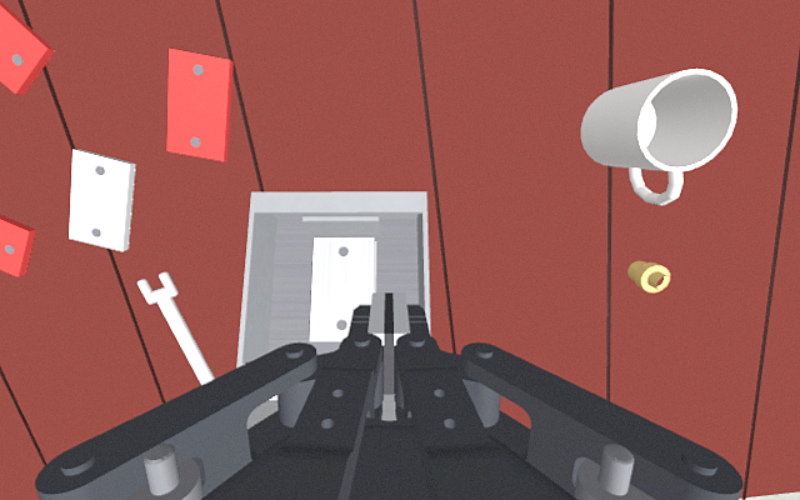

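The wrist view matches the fit: front mouth corners at (427,192) and (251,192), within 3 px of predicted. The plate has corners (75,150), (135,164), (128,251), (69,238), and the pile top is at (345,290). Next I push the lid a little further open.

```bash
python3 -m crank '[[[255,-12,0,0,0],[255,-24,0,0,0],[255,-30,0,0,0],[255,-34,0,0,0],[255,-38,0,0,0],[255,-42,0,0,0],[255,-46,0,0,0],[255,-50,0,0,0]]]'; python3 -c "
from h import *
c=dict(mtx=env.camera_params('wrist')['mtx'],cam_to_world=np.load('w1.npy').reshape(4,4))
q=np.array([ray('wrist',np.array(v)*.8,10,c) for v in [(75,150),(135,164),(128,251),(69,238)]]);print(q.round(),q.mean(0))
for v in [(427,192),(251,192)]: print(ray('wrist',np.array(v)*.8,80.5,c).round(1))
print(boxT(BOX)([(-75,78,70),(-75,-78,70)]).round(1))
"
```

```text
time: 3.08
position: [568.0, -1.8, 296.7]
tcp_rot: [-180.0, -0.0, 171.6]
force: [-5.2, 0.7, 3.1]
grip_width: 0.4
gripper_force: 2.2
[[ 408. -308.   10.]
 [ 431. -251.   10.]
 [ 522. -290.   10.]
 [ 497. -350.   10.]] [ 464.26112547 -299.5392354    10.        ]
[496.1  45.6  80.5]
[ 473.  -109.8   80.5]
[[ 493.    42.7   79.6]
 [ 470.9 -111.7   79.6]]
```

```bash
python3 -m crank '[[[255,-4,0,0,0],[255,-8,0,0,0],[255,-12,0,0,0],[255,-16,0,0,0],[255,-20,0,0,0],[255,-24,0,0,0]]]';python3 -m crank '[[[255,-3,0,0,0],[255,-6,0,0,0],[255,-9,0,0,0]]]'; sed -i 's/^BOX=.*/BOX=[582.5,-46,53,-0.142]/' h.py; python3 -c "
from h import *
import cv2
cv2.imwrite('pics/s2.png',cv2.resize(env.snapshot('side')[100:270,220:380,::-1],None,fx=3.5,fy=3.5))
# grasp 25 mm towards the robot from centre; plate long axis dir at -24deg
"
```

```text
time: 3.58
position: [592.3, -5.5, 296.2]
tcp_rot: [180.0, 0.0, 171.6]
force: [-3.9, 0.1, 1.4]
grip_width: 0.1
gripper_force: 1.6
time: 3.83
position: [599.1, -6.5, 296.1]
tcp_rot: [-180.0, -0.3, 171.6]
force: [-21.9, 1.8, 12.1]
grip_width: -0.1
gripper_force: 11.4
```

View pics/s2.png

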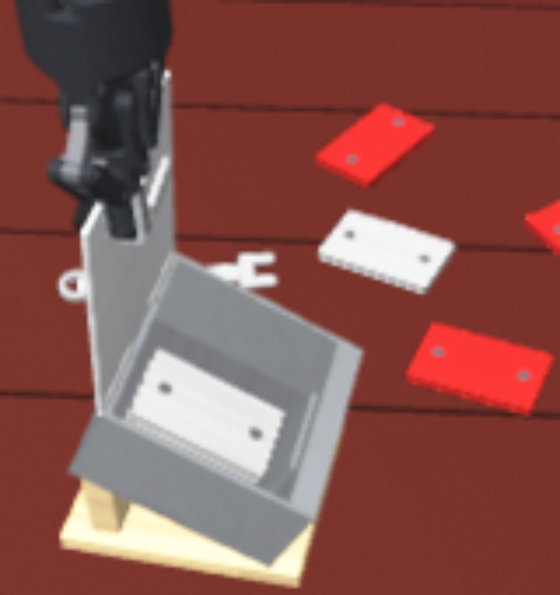

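The lid is against its stop, nearly upright, and the plate is untouched. Now the pick.

```bash
python3 -c "
from h import *
print(rel([441,-290,130],156))"
```

```text
([113.8, -303.5, 167.0], 0.272)
```

```bash
python3 -m crank '[[[255,40,0,0,0],[255,70,0,0,0],[0,95,-40,0,0],[0,114,-80,0,0.1],[0,114,-120,0,0.2],[0,114,-160,0,0.272],[0,114,-200,30,0.272],[0,114,-240,60,0.272],[0,114,-280,100,0.272],[0,114,-303,140,0.272],[0,114,-303,167,0.272],[0,114,-303,167,0.272],[0,114,-303,167,0.272]]]'; python3 -c "
from h import *
import cv2
c=env.camera_params('wrist'); im=env.snapshot('wrist'); cv2.imwrite('pics/w2.png',cv2.resize(im[...,::-1],(800,500)))
np.save('w2.npy',c['cam_to_world'])
print((proj('wrist',[[464,-300,10],[441,-290,10]],c)*1.25).round())"
```

```text
time: 4.97
position: [440.9, -289.5, 124.2]
tcp_rot: [179.8, -0.4, 155.9]
force: [-0.9, 0.6, 0.2]
grip_width: 85.3
gripper_force: 0.0
[[385. 291.]
 [385. 255.]]
```

View pics/w2.png

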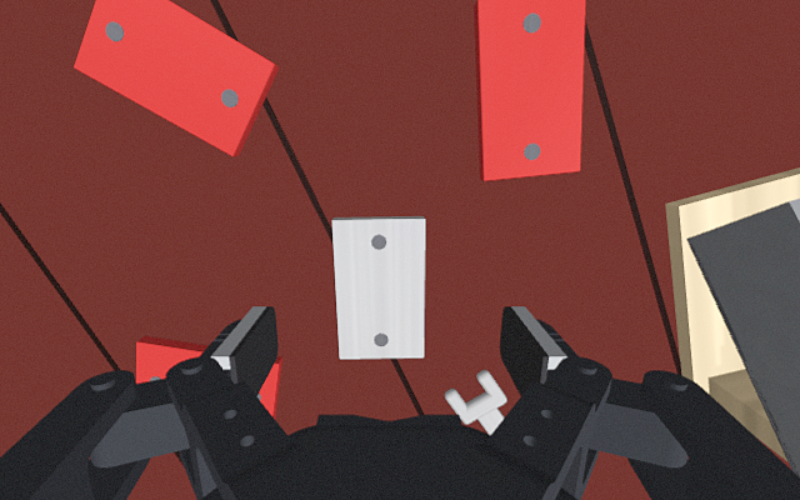

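The plate's corners are (333,219), (425,218), (424,357), (340,358), between the fingers and nearly aligned. I'll refine from these.

```bash
python3 -c "
from h import *
c=dict(mtx=env.camera_params('wrist')['mtx'],cam_to_world=np.load('w2.npy'))
q=np.array([ray('wrist',np.array(v)*.8,10,c)[:2] for v in [(333,219),(425,218),(424,357),(340,358)]]);m=q.mean(0)
a=(q[2]+q[3]-q[0]-q[1]);yaw=np.degrees(np.arctan2(a[1],a[0]))+180;print(q.round(),m,np.linalg.norm(q-np.roll(q,1,0),axis=1),yaw)
d=-a/np.linalg.norm(a); print(rel([*(m+25*d),24],yaw))"
```

```text
[[ 406. -310.]
 [ 429. -257.]
 [ 521. -296.]
 [ 497. -350.]] [ 463.09621264 -303.01372264] [99.35523433 58.52165021 99.29722981 59.21088972] 156.64967139470693
([0.1, -4.4, 102.9], -0.013)
```

```bash
python3 -m crank '[[[0,0,-4.4,20,-0.013],[0,0,-4.4,45,-0.013],[0,0,-4.4,70,-0.013],[0,0,-4.4,84,-0.013],[0,0,-4.4,90,-0.013],[0,0,-4.4,90,-0.013],[0,0,-4.4,90,-0.013]]]' 60; python3 -m crank '[[[0,0,0,3,0],[0,0,0,6,0],[0,0,0,6,0],[0,0,0,6,0]]]'
```

```text
time: 5.6
position: [443.1, -294.3, 41.0]
tcp_rot: [-179.9, 0.1, 156.8]
force: [0.6, -0.4, 0.1]
grip_width: 85.5
gripper_force: 0.0
time: 5.93
position: [442.0, -294.0, 33.7]
tcp_rot: [-180.0, 0.0, 156.8]
force: [-0.4, -0.9, 0.2]
grip_width: 85.7
gripper_force: 0.0
```

```bash
python3 -m crank '[[[52,0,0,3,0],[52,0,0,6,0],[52,0,0,9,0],[52,0,0,9,0]]]'; python3 -m crank '[[[52,0,0,1,0],[52,0,0,2,0],[52,0,0,3,0],[52,0,0,3,0]]]';  python3 -m crank '[[[52,0,0,1,0],[52,0,0,2,0],[52,0,0,2,0]]]'
```

```text
time: 6.27
position: [441.4, -293.4, 23.5]
tcp_rot: [180.0, -0.1, 156.7]
force: [0.9, -0.2, 0.0]
grip_width: 67.7
gripper_force: 0.0
time: 6.6
position: [441.8, -293.7, 21.1]
tcp_rot: [180.0, -0.0, 156.7]
force: [0.3, 0.2, 0.1]
grip_width: 68.0
gripper_force: 0.0
time: 6.85
position: [441.8, -293.7, 19.1]
tcp_rot: [180.0, -0.0, 156.7]
force: [1.2, -0.8, 1.0]
grip_width: 67.9
gripper_force: 0.0
```

```bash
python3 -m crank '[[[52,0,0,1,0],[52,0,0,2,0],[52,0,0,2,0]]]';  python3 -m crank '[[[52,0,0,1,0],[52,0,0,2,0],[52,0,0,2,0]]]'
```

```text
time: 7.1
position: [441.7, -293.7, 17.1]
tcp_rot: [180.0, -0.0, 156.7]
force: [-0.8, 0.2, -0.4]
grip_width: 67.9
gripper_force: 0.0
time: 7.35
position: [441.7, -293.7, 15.1]
tcp_rot: [180.0, -0.0, 156.7]
force: [0.9, 0.3, 0.3]
grip_width: 67.8
gripper_force: 0.0
```

```bash
python3 -m crank '[[[52,0,0,-2,0],[75,0,0,-2,0],[90,0,0,-2,0],[110,0,0,-2,0],[110,0,0,-2,0],[110,0,0,-2,0],[110,0,0,-2,0]]]' 80;  python3 -m crank '[[[130,0,0,-3,0],[130,0,0,-10,0],[130,0,0,-20,0],[130,0,0,-40,0],[130,0,0,-60,0],[130,0,0,-60,0],[130,0,0,-60,0]]]' 80
python3 -c "
from h import *
import cv2
c=env.camera_params('wrist'); im=env.snapshot('wrist'); cv2.imwrite('pics/w3.png',im[...,::-1]); print(env.state()['force'])"
```

```text
time: 7.93
position: [442.0, -294.7, 18.6]
tcp_rot: [-179.9, 0.0, 156.7]
force: [-4.5, -0.1, 10.0]
grip_width: 57.9
gripper_force: 85.1
time: 8.52
position: [442.6, -294.4, 78.4]
tcp_rot: [-179.9, 0.2, 156.8]
force: [-1.2, -0.1, -4.4]
grip_width: 57.2
gripper_force: 87.0
[-0.25850773  0.1096773  -5.68929995]
```

View pics/w3.png

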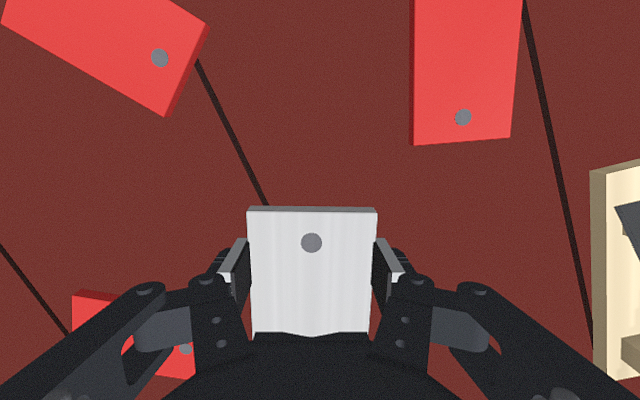

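The plate is held level and the wrist carries about 5 N, its weight. Now I'll move above the box.

```bash
python3 -c "
from h import *
f=boxT(BOX)
for zg in (150,85,45): print(zg,f([-17.6,0,zg])[0]+[0,0,13],rel(f([-17.6,0,zg])[0]+[0,0,13],171.9))"
```

```text
150 [497.40458755 -33.83457342 190.17943942] ([51.4, 260.6, -113.0], -0.264)
85 [527.61309695 -38.1532481  132.78784589] ([21.9, 268.6, -55.6], -0.264)
45 [546.20294889 -40.81089406  97.46994217] ([3.8, 273.5, -20.3], -0.264)
```

```bash
python3 -m crank '[[[130,0,0,-30,0],[130,15,10,-60,0],[130,30,30,-90,0],[130,51,60,-113,0],[130,51,95,-113,-0.08],[130,51,130,-113,-0.16],[130,51,165,-113,-0.264],[130,51,195,-113,-0.264],[130,51,220,-113,-0.264],[130,51,240,-113,-0.264],[130,51,253,-113,-0.264],[130,51,260,-113,-0.264],[130,51,260,-113,-0.264],[130,51,260,-113,-0.264]]]'; python3 -c "
from h import *
import cv2
im=env.snapshot('side')[90:270,200:400,::-1]; cv2.imwrite('pics/s3.png',cv2.resize(im,None,fx=3,fy=3))
f=boxT(BOX)
for zg in (90,): print(zg,rel(f([-17.6,0,zg])[0]+[0,0,13],171.9))"
```

```text
time: 9.73
position: [496.9, -34.8, 189.2]
tcp_rot: [-180.0, -0.1, 171.9]
force: [0.1, -0.2, -4.6]
grip_width: 57.5
gripper_force: 89.1
90 ([-28.5, 1.5, 52.2], -0.001)
```

View pics/s3.png

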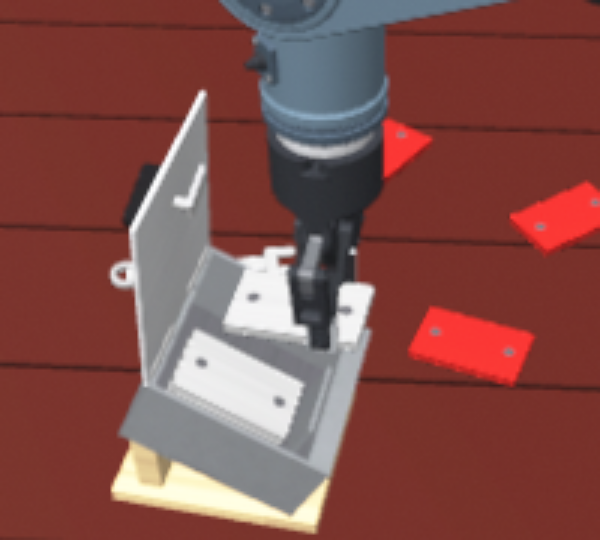

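The plate is held level over the mouth, with the wrist clear of the upright lid. I descend along the box normal.

```bash
python3 -m crank '[[[130,-6,1.5,11,0],[130,-12,1.5,22,0],[130,-18,1.5,33,0],[130,-24,1.5,44,0],[130,-28.5,1.5,52,0],[130,-28.5,1.5,52,0],[130,-28.5,1.5,52,0]]]' 50; python3 -m crank '[[[130,-1,0,1.9,0],[130,-2,0,3.8,0],[130,-3,0,5.6,0],[130,-3,0,5.6,0]]]'; python3 -m crank '[[[130,-1,0,1.9,0],[130,-2,0,3.8,0],[130,-3,0,5.6,0],[130,-3,0,5.6,0]]]'
```

```text
time: 10.37
position: [525.5, -37.9, 137.8]
tcp_rot: [180.0, -0.1, 171.8]
force: [0.8, 0.3, -4.9]
grip_width: 57.3
gripper_force: 89.1
time: 10.7
position: [529.1, -37.8, 132.7]
tcp_rot: [-180.0, 0.0, 171.9]
force: [0.5, 0.1, -5.0]
grip_width: 57.4
gripper_force: 89.1
time: 11.03
position: [531.9, -38.1, 126.7]
tcp_rot: [180.0, -0.0, 171.9]
force: [0.1, -0.3, -4.2]
grip_width: 57.4
gripper_force: 89.1
```

```bash
for i in 1 2 3; do python3 -m crank '[[[130,-1,0,1.9,0],[130,-2,0,3.8,0],[130,-2,0,3.8,0]]]' 30 | egrep 'pos|force'; done
```

```text
position: [533.9, -38.5, 122.9]
force: [-0.7, -0.9, -6.0]
gripper_force: 89.1
position: [536.0, -38.8, 119.2]
force: [-0.2, 0.0, -3.0]
gripper_force: 89.3
position: [536.3, -38.8, 115.5]
force: [-11.3, 1.1, 4.9]
gripper_force: 90.3
```

```bash
python3 -m crank '[[[90,0,0,0,0],[90,0,0,0,0],[90,0,0,0,0]]]' 30;python3 -m crank '[[[90,-1,0,1.9,0],[90,-2,0,3.8,0],[90,-2,0,3.8,0]]]' 30
```

```text
time: 12.03
position: [536.3, -38.8, 115.9]
tcp_rot: [-180.0, -0.2, 171.9]
force: [-11.0, 0.2, 4.6]
grip_width: 57.2
gripper_force: 90.3
time: 12.28
position: [536.3, -38.9, 111.1]
tcp_rot: [-180.0, -0.5, 171.9]
force: [-17.1, -0.6, 7.4]
grip_width: 57.2
gripper_force: 90.8
```

```bash
python3 -m crank '[[[84,0,0,0,0],[84,0,0,0,0],[84,0,0,0,0]]]' 25; python3 -c "
from h import *
import cv2
s=env.state();print(s['wrist_torque'])
cv2.imwrite('pics/w4.png',cv2.resize(np.hstack([env.snapshot('side')[120:280,220:340,::-1],env.snapshot('wrist')[160:320,240:400,::-1]]),None,fx=2.8,fy=2.8))"
```

```text
time: 12.53
position: [536.3, -38.9, 111.3]
tcp_rot: [-180.0, -0.5, 171.9]
force: [-17.2, 0.3, 6.6]
grip_width: 57.9
gripper_force: 85.6
[-0.03187228  2.01773202 -0.20901112]
```

View pics/w4.png

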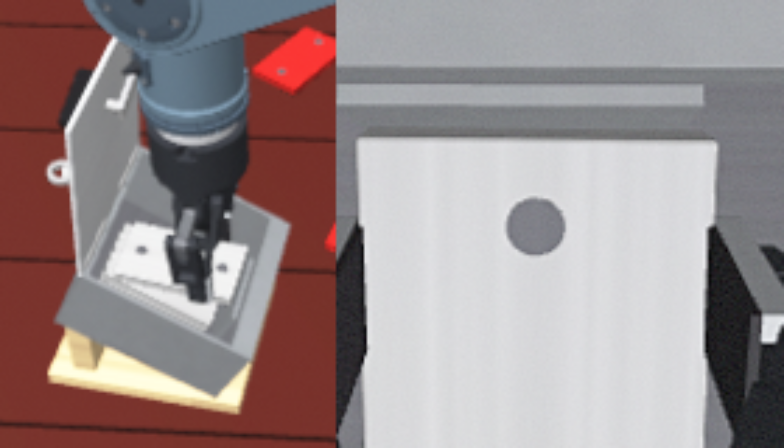

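```bash
python3 -m crank '[[[83,0,0,0,0],[82,0,0,0,0],[82,0,0,0,0]]]' 25;  python3 -m crank '[[[81,0,0,0,0],[80,0,0,0,0],[80,0,0,0,0]]]' 25; python3 -c "
from h import *
print(env.state()['wrist_torque'])"
```

```text
time: 12.88
position: [536.3, -38.9, 111.1]
tcp_rot: [-180.0, -0.5, 171.9]
force: [-14.9, 0.9, 3.8]
grip_width: 58.2
gripper_force: 64.8
time: 13.13
position: [536.8, -38.9, 111.0]
tcp_rot: [180.0, -0.4, 171.9]
force: [-11.6, 1.3, 1.9]
grip_width: 58.7
gripper_force: 43.9
[ 0.05249305  1.66854482 -0.08147119]
```

```bash
python3 -m crank '[[[79,0,0,1,0],[79,0,0,2,0],[79,0,0,3,0],[79,0,0,3,0]]]' 25;  python3 -m crank '[[[79,0,0,1,0],[79,0,0,2,0],[79,0,0,3,0],[79,0,0,3,0]]]' 25
```

```text
time: 13.47
position: [537.6, -39.0, 108.1]
tcp_rot: [-180.0, -0.3, 171.9]
force: [-9.9, -0.0, 1.8]
grip_width: 58.9
gripper_force: 33.4
time: 13.8
position: [538.0, -39.1, 105.2]
tcp_rot: [-180.0, -0.3, 171.9]
force: [-9.0, 0.1, -1.4]
grip_width: 59.1
gripper_force: 33.4
```

```bash
python3 -m crank '[[[79,-1,0,1,0],[79,-2,0,2,0],[79,-3,0,3,0],[79,-3,0,3,0]]]' 25;  python3 -m crank '[[[79,-1,0,1,0],[79,-2,0,2,0],[79,-2.5,0,3,0],[79,-2.5,0,3,0]]]' 25; python3 -m crank '[[[79,-1,0,1,0],[79,-1.5,0,2,0],[79,-2,0,3,0],[79,-2,0,3,0]]]' 25
```

```text
time: 14.13
position: [541.0, -39.3, 102.2]
tcp_rot: [180.0, -0.3, 171.9]
force: [-7.9, 0.1, 0.2]
grip_width: 59.2
gripper_force: 33.4
time: 14.47
position: [543.6, -39.7, 99.1]
tcp_rot: [180.0, -0.3, 171.9]
force: [-7.7, 0.5, 0.3]
grip_width: 59.0
gripper_force: 33.4
time: 14.8
position: [545.7, -39.9, 96.2]
tcp_rot: [180.0, -0.2, 171.9]
force: [-7.5, 1.4, -0.5]
grip_width: 59.0
gripper_force: 33.4
```

```bash
python3 -m crank '[[[79,-0.5,0,1,0],[79,-1,0,2,0],[79,-1,0,2,0]]]' 25;  python3 -m crank '[[[79,-0.5,0,1,0],[79,-1,0,2,0],[79,-1,0,2,0]]]' 25; python3 -m crank '[[[79,-0.5,0,1,0],[79,-1,0,2,0],[79,-1,0,2,0]]]' 25
```

```text
time: 15.05
position: [546.7, -40.1, 94.2]
tcp_rot: [180.0, -0.2, 171.9]
force: [-6.4, 0.4, -0.7]
grip_width: 58.9
gripper_force: 33.4
time: 15.3
position: [547.8, -40.2, 92.3]
tcp_rot: [180.0, -0.2, 171.9]
force: [-6.1, 1.2, -0.6]
grip_width: 59.4
gripper_force: 33.5
time: 15.55
position: [548.8, -40.4, 90.3]
tcp_rot: [180.0, -0.2, 171.9]
force: [-6.2, 1.8, -2.5]
grip_width: 59.2
gripper_force: 33.5
```

```bash
python3 -m crank '[[[79,-0.5,0,1,0],[79,-1,0,2,0],[79,-1,0,2,0]]]' 25;  python3 -m crank '[[[79,-0.5,0,1,0],[79,-1,0,2,0],[79,-1,0,2,0]]]' 25; python3 -c "
from h import *
import cv2
cv2.imwrite('pics/w5.png',cv2.resize(np.hstack([env.snapshot('side')[150:250,225:335,::-1],env.snapshot('wrist')[180:280,270:380,::-1]]),None,fx=3.6,fy=3.6,interpolation=cv2.INTER_CUBIC))"
```

```text
time: 15.8
position: [549.7, -40.5, 88.8]
tcp_rot: [180.0, -0.2, 171.9]
force: [-9.3, 1.1, 3.8]
grip_width: 59.1
gripper_force: 37.0
time: 16.05
position: [550.1, -40.6, 88.1]
tcp_rot: [-180.0, -0.3, 171.9]
force: [-17.4, 3.4, 18.2]
grip_width: 59.3
gripper_force: 46.1
```

View pics/w5.png

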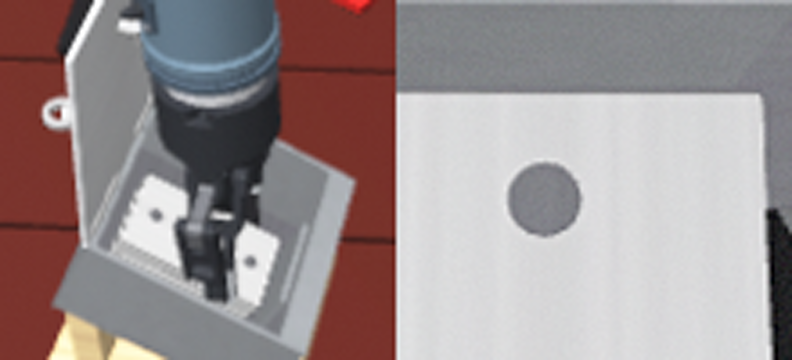

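The plate lies flush on the pile, and the force rose exactly at the predicted flush height. I'll ease off, open gently and retreat along the normal.

```bash
python3 -m crank '[[[79,0,0,-0.5,0],[77,0,0,-0.8,0],[75,0,0,-0.8,0],[73,0,0,-0.8,0],[70,0,0,-0.8,0],[60,0,0,-0.8,0],[45,0,0,-0.8,0],[40,0,0,-0.8,0],[40,0,0,-0.8,0]]]' 25;  python3 -m crank '[[[35,2,0,-4,0],[35,5,0,-10,0],[35,12,0,-23,0],[35,24,0,-45,0],[35,40,0,-75,0],[35,55,0,-105,0],[35,60,0,-115,0],[35,60,0,-115,0]]]' 25; python3 -c "
from h import *
import cv2
cv2.imwrite('pics/w6.png',cv2.resize(np.hstack([env.snapshot('side')[150:250,225:335,::-1],env.snapshot('wrist')[130:230,250:360,::-1]]),None,fx=3.6,fy=3.6,interpolation=cv2.INTER_CUBIC))"
```

```text
time: 16.9
position: [553.1, -41.4, 88.3]
tcp_rot: [-180.0, 0.1, 171.9]
force: [0.1, -0.1, -0.2]
grip_width: 71.6
gripper_force: 0.0
time: 17.57
position: [494.0, -33.0, 206.4]
tcp_rot: [-179.9, 0.4, 171.9]
force: [0.8, -0.4, -0.4]
grip_width: 73.3
gripper_force: 0.0
```

View pics/w6.png

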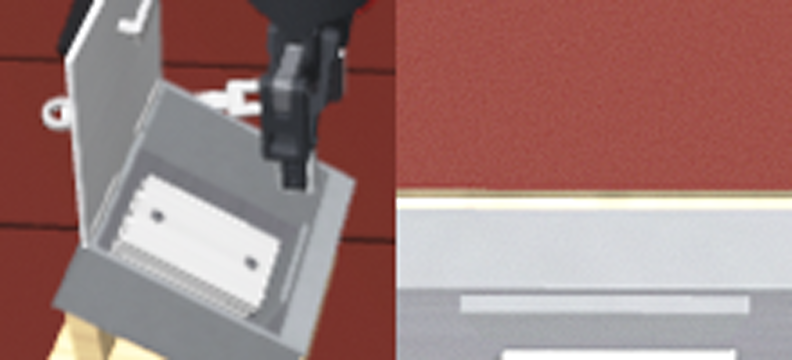

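The plate lies flat and square on the pile (9 mm or so from the fence) and the gripper is clear. Now I compute the lid-closing arc.

```bash
cat >> h.py <<'E'
def tool_at(P,yaw=171.9): return rel(P,yaw)
def lidtip(edeg,d=120,y=48,clear=0):
    "world TCP (closed, vertical) with the tip on the lid's outer face, lid elevation edeg"
    e=np.radians(edeg); H=boxT(BOX)([75,y,72])[0]; u=np.array([np.cos(BOX[3]),np.sin(BOX[3])])
    uc=-d*np.cos(e)+2*np.sin(e)+11*np.clip(edeg/15,-1,1)+clear; z=d*np.sin(e)+2*np.cos(e)
    return np.r_[H[:2]+u*uc,H[2]+z+22]
E
python3 - <<'E'
from h import *
A=lidtip(87,clear=18); B=A.copy();B[2]=365
print("above",B.round(),rel(B,171.9)); print("drop",(B-A)[2].round(1))
r=R.from_euler('xyz',[180,0,171.9],degrees=True).inv()
for e in range(85,-29,-5): print(e,r.apply(lidtip(e)-A).round(1).tolist())
print(-28,r.apply(lidtip(-28)-A).round(1))
E
```

```text
above [646.  -7. 365.] ([-147.8, 47.5, -162.0], -0.001)
drop 71.3
85 [22.2, 0.0, 0.2]
80 [32.6, 0.0, 1.4]
75 [42.8, 0.0, 3.5]
70 [52.9, 0.0, 6.5]
65 [62.6, 0.0, 10.3]
60 [72.0, 0.0, 15.0]
55 [80.9, 0.1, 20.5]
50 [89.3, 0.1, 26.7]
45 [97.2, 0.1, 33.7]
40 [104.4, 0.1, 41.3]
35 [110.9, 0.1, 49.5]
30 [116.6, 0.1, 58.2]
25 [121.6, 0.1, 67.4]
20 [125.8, 0.1, 77.0]
15 [129.1, 0.1, 87.0]
10 [135.2, 0.1, 97.1]
5 [140.4, 0.1, 107.5]
0 [144.7, 0.1, 117.9]
-5 [148.1, 0.1, 128.4]
-10 [150.6, 0.1, 138.8]
-15 [152.1, 0.1, 149.1]
-20 [149.2, 0.1, 159.1]
-25 [145.3, 0.1, 168.8]
-28 [1.426e+02 1.000e-01 1.745e+02]
```

```bash
python3 -m crank '[[[255,0,10,-40,0],[255,0,20,-80,0],[255,0,30,-120,0],[255,0,47,-162,0],[255,0,47,-162,0],[255,-40,47,-162,0],[255,-80,47,-162,0],[255,-115,47,-162,0],[255,-148,47,-162,0],[255,-148,47,-162,0],[255,-148,47,-162,0]]]' 30; python3 -c "
from h import *
A=lidtip(87,clear=18); print(rel(A,171.9))"
```

```text
time: 18.58
position: [646.9, -7.5, 359.4]
tcp_rot: [180.0, -0.4, 171.9]
force: [-0.4, 0.9, 0.2]
grip_width: -0.0
gripper_force: 0.0
([0.7, 0.7, 65.7], -0.001)
```

```bash
python3 -m crank '[[[255,0,0,20,0],[255,0,0,40,0],[255,0,0,60,0],[255,0,0,70,0],[255,0,0,70,0],[255,0,0,70,0]]]'; python3 -c "
from h import *
A=lidtip(87,clear=18); print(rel(A,171.9))"; python3 -m crank '[[[255,8,0,0,0],[255,16,0,0,0],[255,22,0,0,0],[255,32.5,0,1.4,0],[255,43,0,3.5,0],[255,53,0,6.5,0]]]'
```

```text
time: 19.08
position: [645.5, -6.9, 294.4]
tcp_rot: [180.0, -0.1, 171.9]
force: [0.3, -0.3, 0.5]
grip_width: -0.1
gripper_force: 0.0
([-0.3, 0.3, 0.7], -0.0)
time: 19.58
position: [593.8, 0.5, 290.1]
tcp_rot: [180.0, 0.3, 171.9]
force: [2.8, 0.7, 1.8]
grip_width: 0.2
gripper_force: 1.5
```

```bash
python3 -m crank '[[[255,10,0,4,0],[255,19,0,8.5,0],[255,28,0,14,0],[255,36.5,0,20,0],[255,44.5,0,27,0],[255,51.5,0,35,0],[255,58,0,43,0]]]';  python3 -m crank '[[[255,6,0,9,0],[255,11,0,18,0],[255,15,0,27.5,0],[255,18,0,37.5,0],[255,24,0,47.5,0],[255,29.5,0,58,0],[255,34,0,68.5,0]]]'; python3 -c "
from h import *
print([(e,rel(lidtip(e),171.9)[0]) for e in(0,-10,-20,-25,-28)])"
```

```text
time: 20.17
position: [536.0, 8.8, 246.6]
tcp_rot: [-180.0, 0.2, 171.9]
force: [-0.1, 0.1, 3.0]
grip_width: 0.3
gripper_force: 1.1
time: 20.75
position: [502.1, 13.5, 175.5]
tcp_rot: [-180.0, 0.0, 171.9]
force: [1.7, 0.7, 2.2]
grip_width: -0.1
gripper_force: 0.9
[(0, [-0.5, 0.5, -0.2]), (-10, [5.4, 0.5, 20.6]), (-20, [4.0, 0.5, 40.9]), (-25, [0.2, 0.5, 50.7]), (-28, [-2.5, 0.5, 56.3])]
```

```bash
python3 -m crank '[[[255,3,0,10,0],[255,5.5,0,20,0],[255,5.5,0,30,0],[255,4,0,40,0],[255,2,0,45,0],[255,2,0,45,0]]]'; python3 -m crank '[[[255,-2,0,2.5,0],[255,-3,0,5,0],[255,-4,0,7.5,0],[255,-4,0,7.5,0]]]';python3 -m crank '[[[255,-0.5,0,1,0],[255,-1,0,2,0],[255,-1,0,2,0]]]'
```

```text
time: 21.25
position: [499.8, 13.9, 129.9]
tcp_rot: [180.0, -0.2, 171.9]
force: [-0.3, 0.4, 0.1]
grip_width: -0.0
gripper_force: 0.0
time: 21.58
position: [504.6, 13.2, 123.9]
tcp_rot: [180.0, -0.0, 171.9]
force: [0.2, -0.3, -0.3]
grip_width: -0.4
gripper_force: 0.0
time: 21.83
position: [505.6, 13.1, 122.2]
tcp_rot: [-180.0, 0.0, 171.9]
force: [-0.1, 1.2, 1.1]
grip_width: -0.3
gripper_force: 0.4
```

```bash
python3 -m crank '[[[255,0,0,1,0],[255,0,0,2,0],[255,0,0,2,0]]]'; python3 -m crank '[[[255,0,0,1,0],[255,0,0,2,0],[255,0,0,2,0]]]';python3 -m crank '[[[255,0,0,1,0],[255,0,0,2,0],[255,0,0,2,0]]]'
```

```text
time: 22.08
position: [505.9, 13.0, 120.4]
tcp_rot: [-180.0, 0.1, 171.9]
force: [0.0, 0.6, 1.8]
grip_width: -0.1
gripper_force: 0.5
time: 22.33
position: [506.2, 12.9, 119.9]
tcp_rot: [-180.0, 0.1, 171.9]
force: [-4.6, 0.3, 14.8]
grip_width: 0.1
gripper_force: 7.5
time: 22.58
position: [506.3, 12.9, 119.5]
tcp_rot: [-180.0, 0.1, 171.9]
force: [-10.8, 2.1, 28.4]
grip_width: -0.4
gripper_force: 15.6
```

The lid is shut, stiff at the predicted height. Next I work out the knob-pushing arc: the left wing goes upslope, then right.

```bash
cat >> h.py <<'E'
def knobtip(xy,z=84): return boxT(BOX)([-35+xy[0],xy[1],z])[0]+[0,0,22]
def arc(al):
    a=np.radians(al); s,c=np.sin(a),np.cos(a); rc=18+4*al/90; r=min(22,rc-21.5*s+13*c); q=5+21.5*c+13*s
    return np.array([s*r-c*q, c*r+s*q])
E
python3 - <<'E'
from h import *
S=knobtip([-38,22]); print(rel(S,171.9)); U=S+[0,0,40]
r=R.from_euler('xyz',[180,0,171.9],degrees=True).inv()
for al in range(0,96,10): print(al,arc(al).round(),r.apply(knobtip(arc(al))-S).round(1).tolist())
# knob angle check: dark pixels of the bar in side view, pixels -> plane z_box=101
im=env.snapshot('scene').astype(int); f=boxT(BOX)
print((proj('scene',f([[-35,0,101],[-35,26,101],[-35,-26,101],[-75,78,74],[-75,-78,74]]))).round(1).tolist())
E
```

```text
([20.2, -25.5, 4.6], 0.0)
0 [-26.  22.] [-10.2, -0.0, -5.4]
10 [-24.  27.] [-12.2, 4.6, -6.5]
20 [-20.  31.] [-15.6, 8.8, -8.3]
30 [-16.  32.] [-19.3, 10.2, -10.3]
40 [-13.  31.] [-22.4, 9.4, -11.9]
50 [-9. 30.] [-25.4, 7.8, -13.5]
60 [-6. 28.] [-28.2, 5.6, -15.0]
70 [-3. 25.] [-30.6, 2.9, -16.3]
80 [-1. 22.] [-32.5, -0.4, -17.3]
90 [ 0. 18.] [-34.0, -4.0, -18.1]
[[327.1, 205.2], [333.3, 211.5], [321.1, 198.9], [351.5, 226.6], [315.8, 189.9]]
```

```bash
python3 -m crank '[[[255,0,0,-20,0],[255,0,0,-40,0],[255,10,-13,-40,0],[255,20,-25.5,-40,0],[255,20,-25.5,-40,0],[255,20,-25.5,-20,0],[255,20,-25.5,-5,0],[255,20,-25.5,4,0],[255,20,-25.5,4,0]]]'; python3 -c "
from h import *
print(rel(knobtip([-38,22]),171.9))"
```

```text
time: 23.38
position: [480.6, -8.7, 110.0]
tcp_rot: [180.0, -0.2, 171.9]
force: [0.1, -0.4, -0.5]
grip_width: 0.1
gripper_force: 0.0
([-2.3, -0.4, -4.9], -0.001)
```

```bash
python3 -m crank '[[[255,-2.3,0,-5,0],[255,-7,0,-7.5,0],[255,-12.5,0,-10.4,0],[255,-14.5,4.5,-11.5,0],[255,-14.5,4.5,-11.5,0]]]'; python3 -m crank '[[[255,-3.4,4,-1.8,0],[255,-7,5.5,-3.8,0],[255,-10,5,-5.4,0],[255,-10,5,-5.4,0]]]'; python3 -c "
from h import *
print(rel(knobtip(arc(40)),171.9))"
```

```text
time: 23.8
position: [498.3, -6.7, 124.8]
tcp_rot: [-180.0, 0.1, 171.9]
force: [-1.3, 0.3, 1.0]
grip_width: 0.2
gripper_force: 0.0
time: 24.13
position: [507.5, -3.0, 129.0]
tcp_rot: [180.0, -0.1, 171.9]
force: [-3.6, 0.7, 0.7]
grip_width: 0.1
gripper_force: 1.9
([1.1, -0.6, 2.2], -0.0)
```

```bash
python3 -m crank '[[[255,-2,-1.6,0.5,0],[255,-5,-4,-1,0],[255,-7.2,-6.5,-2.4,0],[255,-7.2,-6.5,-2.4,0]]]'; python3 -m crank '[[[255,-1,-2,-0.5,0],[255,-2,-4,-1,0],[255,-2,-4,-1,0]]]';  python3 -m crank '[[[255,-1,-2,-0.5,0],[255,-1,-4,-0.5,0],[255,-1,-4,-0.5,0]]]'; python3 -c "
from h import *
print(rel(knobtip(arc(90)),171.9))"
```

```text
time: 24.47
position: [514.7, -10.2, 132.1]
tcp_rot: [179.9, 0.1, 171.9]
force: [-1.8, 4.6, 1.9]
grip_width: -0.1
gripper_force: 2.5
time: 24.72
position: [516.6, -14.5, 133.3]
tcp_rot: [179.9, 0.2, 171.9]
force: [0.5, 5.6, 2.2]
grip_width: -0.2
gripper_force: 2.4
time: 24.97
position: [517.4, -18.7, 133.9]
tcp_rot: [179.9, 0.2, 171.9]
force: [1.4, 4.3, 2.1]
grip_width: -0.3
gripper_force: 2.5
([1.6, 0.2, 1.0], -0.001)
```

```bash
python3 -m crank '[[[255,-1,-1,-0.5,0],[255,-2,-2,-1,0],[255,-2,-3,-1,0],[255,-2,-3,-1,0]]]'; python3 -m crank '[[[255,0,-1,0,0],[255,0,-2,0,0],[255,0,-2,0,0]]]'; python3 -m crank '[[[255,0,-1,0,0],[255,0,-2,0,0],[255,0,-2,0,0]]]'
```

```text
time: 25.3
position: [518.0, -20.8, 134.3]
tcp_rot: [179.8, 0.1, 171.9]
force: [0.7, 9.1, 1.4]
grip_width: -0.0
gripper_force: 4.6
time: 25.55
position: [517.9, -21.1, 134.4]
tcp_rot: [179.6, 0.1, 171.9]
force: [2.0, 15.6, 1.1]
grip_width: -0.2
gripper_force: 8.3
time: 25.8
position: [517.8, -21.5, 134.4]
tcp_rot: [179.5, 0.1, 171.9]
force: [4.4, 23.3, 2.7]
grip_width: -0.2
gripper_force: 12.0
```

```bash
python3 -m crank '[[[255,0,8,0,0],[255,0,16,-4,0],[255,3,20,-30,0],[255,20,20,-65,0],[255,60,20,-100,0],[255,100,40,-130,0],[255,130,60,-150,0],[255,150,80,-150,0],[255,150,80,-150,0],[255,150,80,-150,0]]]'; python3 -c "
from h import *
f=boxT(BOX); Bi=lambda P:(R.from_euler('z',BOX[3])*R.from_euler('y',-28,degrees=True)).inv().apply(P-np.array(BOX[:3]))
for n in('scene','side'):
    c=env.camera_params(n); im=env.snapshot(n).astype(int); o=proj(n,f([-35,0,101]),c)[0]
    pts=[]
    for v in range(int(o[1])-30,int(o[1])+31):
        for u in range(int(o[0])-30,int(o[0])+31):
            if im[v,u].max()<60:
                d=c['cam_to_world'][:3,:3]@(np.linalg.inv(c['mtx'])@[u,v,1]*[1,-1,-1]); a=Bi(c['cam_to_world'][:3,3]); b=Bi(c['cam_to_world'][:3,3]+d)-a
                p=a+b*(101-a[2])/b[2]
                if abs(p[0]+35)<50 and abs(p[1])<50: pts.append(p[:2])
    pts=np.array(pts); print(n,len(pts),pts.mean(0),pts.min(0),pts.max(0)); w,V=np.linalg.eigh(np.cov(pts.T)); print(w,V[:,1])
    # lid corner brightness edge: predicted shut corner px
"
```

```text
time: 26.63
position: [379.3, 75.0, 285.8]
tcp_rot: [-180.0, 0.3, 172.0]
force: [1.0, 0.4, 0.0]
grip_width: -0.0
gripper_force: 0.0
scene 88 [-20.29962108   6.05508412] [-55.58589547  -4.78453936] [ 7.01164738 21.21259316]
[ 29.80028906 282.39273037] [-0.97540441 -0.22042286]
side 173 [-31.83902711   7.65141391] [-57.93742667  -5.63777128] [-8.67602277 27.34569645]
[ 68.89363549 164.47092657] [-0.98684105 -0.16169335]
```

The bar lies roughly along the slope. The finger may have touched the knob's boss, though, so I'll push again at the far wing end to make sure of the stop.

```bash
python3 -c "
from h import *
P=knobtip([20,36],92); print(P,rel(P,171.9))"
```

```text
[531.72726817  -2.37539242 149.1891051 ] ([-160.5, -53.9, 135.5], 0.0)
```

```bash
python3 -m crank '[[[255,-40,-20,0,0],[255,-80,-40,0,0],[255,-120,-54,0,0],[255,-160.5,-54,30,0],[255,-160.5,-54,65,0],[255,-160.5,-54,100,0],[255,-160.5,-54,122,0],[255,-160.5,-54,133,0],[255,-160.5,-54,133,0],[255,-160.5,-54,133,0]]]'; python3 -m crank '[[[255,0,-4,0,0],[255,0,-8,0,0],[255,0,-12,0,0],[255,0,-15,0,0],[255,0,-17,0,0],[255,0,-17,0,0]]]'; python3 -m crank '[[[255,0,-1.5,0,0],[255,0,-3,0,0],[255,0,-3,0,0]]]'; python3 -c "
from h import *
print(rel(knobtip([20,18],92),171.9))"
```

```text
time: 27.57
position: [531.2, -2.9, 150.8]
tcp_rot: [-180.0, -0.0, 171.8]
force: [-0.1, -0.5, 0.5]
grip_width: 0.1
gripper_force: 0.0
time: 28.07
position: [528.5, -19.5, 151.6]
tcp_rot: [-180.0, 0.1, 171.8]
force: [0.0, 0.4, 0.3]
grip_width: -0.1
gripper_force: 0.0
time: 28.32
position: [527.9, -22.1, 151.0]
tcp_rot: [-180.0, -0.0, 171.9]
force: [-0.5, -0.6, -0.1]
grip_width: -0.3
gripper_force: 0.0
([-1.0, 2.1, 1.8], -0.0)
```

```bash
python3 -m crank '[[[255,0,-1,1,0],[255,0,-2,2,0],[255,0,-2,2,0]]]'; python3 -m crank '[[[255,0,-1,0,0],[255,0,-2,0,0],[255,0,-2,0,0]]]'; python3 -m crank '[[[255,0,-1,0,0],[255,0,-2,0,0],[255,0,-2,0,0]]]'
```

```text
time: 28.57
position: [528.1, -22.9, 149.4]
tcp_rot: [179.9, 0.0, 171.9]
force: [-0.2, 6.0, 4.3]
grip_width: -0.1
gripper_force: 2.9
time: 28.82
position: [527.9, -23.6, 149.4]
tcp_rot: [179.7, 0.1, 171.9]
force: [0.5, 11.2, 4.0]
grip_width: 0.3
gripper_force: 5.7
time: 29.07
position: [527.8, -24.2, 149.5]
tcp_rot: [179.6, 0.1, 171.9]
force: [3.6, 17.0, 5.3]
grip_width: -0.4
gripper_force: 8.7
```

The knob holds firm against 17 N at the wing tip, about 0.34 N m against the 0.08 N m needed to turn it, so it is at its stop. I'll retreat and hand in.

```bash
python3 -m crank '[[[255,0,10,0,0],[255,0,18,-10,0],[255,0,20,-40,0],[255,30,20,-80,0],[255,70,20,-110,0],[255,100,30,-130,0],[255,120,40,-130,0],[255,120,40,-130,0],[255,120,40,-130,0]]]'; python3 -c "
from cell import env
print(env.job_done())"
```

```text
time: 29.82
position: [413.6, 29.1, 280.5]
tcp_rot: [-180.0, 0.2, 171.9]
force: [0.2, 0.5, -0.4]
grip_width: -0.2
gripper_force: 0.0
the job is handed in; nothing more can be done
None
```

The job is handed in: the plate lies flat on the pile, the lid is shut and the knob is turned to its stop (about 30 s; no verdict was returned), but I viewed 11 pictures against the limit of 10 and ran one set of descent rows through a shell loop.

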